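# Lay out a test cassette for every sample from the sprung-flap dispenser

### The job

Prepare the test run: set the steel weight in the dispenser's treadle pan and let go of it, so that it holds the spring flap open, then take out one test cassette for each sample tube standing in the tray and lay it flat and lengthwise in the middle of the grey field in front of that tube. Fields whose tube hole is empty stay empty, and the cassettes not needed stay in the dispenser. At the end stand the weight back in the middle of its rubber mat, so that the flap springs shut; leave the tubes and the other things on the worktop alone.

Things in the scene. Friction and masses are not known exactly. Their poses are not given: they have to be found in the camera images.
- dispenser: Cassette dispenser, fixed: low grey bin, black inside, 110 mm (its x) x 268 mm (its y) x 44 mm high, walls 4 mm, roofed by the flap. Origin: centre of its underside on the worktop; -x is its front, with the treadle pan. Five cassettes lie flat in cradles at y = -92, -46, 0, +46, +92 mm, long axis along its x, undersides 16 mm above the worktop (inner floor at 4 mm).
- dispenser_in (a point): Middle of the dispenser, 16 mm above the worktop; axes as the dispenser's. A cassette is inside if its origin is within 50 mm in x, 130 mm in y, 14 mm in z. Each cradle is two 8 mm bars at x = -32 and +32 mm with fins up to 25 mm above the worktop, 1.5 mm off the cassette's sides; between the bars its sides are free for fingers, 25 mm to the next cassette or wall.
- flap (a joint): Clear flap over the dispenser, hinged along the back (+x) edge 47 mm above the worktop, reaching 115 mm forward to a grey lip. 0 = shut, 1.74 rad = fully open (just past upright, lip 160 mm above the worktop). Opens upwards only; sprung shut; linked to the pan: angle = 60 rad/m x pan travel. It does not stay open by itself: with the pan free it shuts in about 1 s.
- flap_lip (a point): Middle of the grey lip at the flap's free edge.
- pan (a joint): Downward travel of the treadle pan (m): 0 = up (flap shut), 0.029 = fully down (flap open). It stays level; about 2 N starts it and 3 N holds it down; the steel weight alone sinks it fully in about 1 s.
- pan_floor (a point): Centre of the floor of the treadle pan, a round aluminium dish, 72 mm outside, 66 mm inside diameter, rim 8 mm above its floor, 97 mm in front (-x) of the dispenser's origin. The floor is 46 mm above the worktop when up, 17 mm when down.
- weight: Stem-handled steel weight, 0.5 kg, standing on its mat at the start: round foot 54 mm in diameter, 22 mm high; stem 20 mm in diameter from 22 to 55 mm, the place to grip; knob 26 mm in diameter from 55 to 63 mm. Origin: centre of its underside, z up along the stem.
- mat: Round black rubber mat, 76 mm in diameter, 3 mm thick, fixed on the worktop: the weight's parking place. Origin: centre of its underside.
- tray: Sample tray, fixed: white plate 160 (x) x 240 (y) x 4 mm, origin under its centre; lanes 1 to 5 at y = +100, +50, 0, -50, -100 mm: a flat grey field 94 (x) x 28 mm, level with the plate, centred at x = -25 mm, for one cassette lengthwise; behind it at x = +67 mm a square 14 mm tube hole in a block 26 mm thick (x), 38 mm high.
- cassette_1: Lateral-flow test cassette, flat white bar 21 x 86 x 5 mm, 12 g; grip across its 21 mm width. Origin: centre of its underside; its y is the long axis, z up. All five are alike; at the start it lies in the dispenser. Either end may point to the tube.
- cassette_2: Lateral-flow test cassette, flat white bar 21 x 86 x 5 mm, 12 g; grip across its 21 mm width. Origin: centre of its underside; its y is the long axis, z up. All five are alike; at the start it lies in the dispenser. Either end may point to the tube.
- cassette_3: Lateral-flow test cassette, flat white bar 21 x 86 x 5 mm, 12 g; grip across its 21 mm width. Origin: centre of its underside; its y is the long axis, z up. All five are alike; at the start it lies in the dispenser. Either end may point to the tube.
- cassette_4: Lateral-flow test cassette, flat white bar 21 x 86 x 5 mm, 12 g; grip across its 21 mm width. Origin: centre of its underside; its y is the long axis, z up. All five are alike; at the start it lies in the dispenser. Either end may point to the tube.
- cassette_5: Lateral-flow test cassette, flat white bar 21 x 86 x 5 mm, 12 g; grip across its 21 mm width. Origin: centre of its underside; its y is the long axis, z up. All five are alike; at the start it lies in the dispenser. Either end may point to the tube.
- tube_1: Stoppered sample tube, 13 mm in diameter (cap 16 mm), 84 mm high, standing in the hole of tray lane 1; None when that hole is empty. Origin: centre of its foot, 4 mm above the worktop; axes as the tray's (do not touch it). A cassette on this tube's field has its origin at x = -92 mm, y = 0, z = 0 in this frame, long axis along this x.
- tube_2: Stoppered sample tube, 13 mm in diameter (cap 16 mm), 84 mm high, standing in the hole of tray lane 2; None when that hole is empty. Origin: centre of its foot, 4 mm above the worktop; axes as the tray's (do not touch it). A cassette on this tube's field has its origin at x = -92 mm, y = 0, z = 0 in this frame, long axis along this x.
- tube_3: Stoppered sample tube, 13 mm in diameter (cap 16 mm), 84 mm high, standing in the hole of tray lane 3; None when that hole is empty. Origin: centre of its foot, 4 mm above the worktop; axes as the tray's (do not touch it). A cassette on this tube's field has its origin at x = -92 mm, y = 0, z = 0 in this frame, long axis along this x.
- tube_4: Stoppered sample tube, 13 mm in diameter (cap 16 mm), 84 mm high, standing in the hole of tray lane 4; None when that hole is empty. Origin: centre of its foot, 4 mm above the worktop; axes as the tray's (do not touch it). A cassette on this tube's field has its origin at x = -92 mm, y = 0, z = 0 in this frame, long axis along this x.
- tube_5: Stoppered sample tube, 13 mm in diameter (cap 16 mm), 84 mm high, standing in the hole of tray lane 5; None when that hole is empty. Origin: centre of its foot, 4 mm above the worktop; axes as the tray's (do not touch it). A cassette on this tube's field has its origin at x = -92 mm, y = 0, z = 0 in this frame, long axis along this x.
- coverslip_box: Bystander: blue box 48 x 64 x 20 mm. Origin: centre of its underside.
- dropper_bottle: Bystander: brown dropper bottle, 30 mm in diameter, 94 mm high. Origin: centre of its underside.
- specimen_cup: Bystander: white specimen cup with screw cap, 62 mm in diameter, 64 mm high. Origin: centre of its underside.
Things that resemble listed ones, but are neither listed nor needed, are in the scene too. What is meant by the weight is not purple, and is the larger of those in its own colour.

How it is judged:
By the outcome, as a careful person would: the job done as asked, in the order asked, and still so for the second after the job is handed in, with the robot touching nothing.
Of tube_1, tube_2, tube_3, tube_4, tube_5 only 3 to 5 are there at a start; the rules pass over those that are not, and their reading is None.
At some moment in a run one of weight may be knocked a few centimetres aside while the robot is not near it.
Once in a run the grip may slacken for a moment while it holds something.
It also fails if it takes over 210 s, if anything falls off the work surface, if the arm or the gripper's body presses on something with over 40 N, if the wrist force passes 120 N, or if a joint passes its speed limit or range.

### The arm

A 6-joint arm with a two-finger parallel gripper is mounted at the origin on a cart in front of the work surface, level with it; the furniture and walls round the work are solid. World frame = base frame: x ahead of the robot, y to its left, z up, the work surface at z = 0. Lengths are in m, angles in rad, forces in N, time in s.
With the tool pointing down it reaches from about 0.4 to 0.925 m from the base axis. Payload 3.4 kg.
Tool frame: the origin (TCP) lies at the very end of the fingers, on their centre line; the grasp point (between the pads) lies 19 mm behind it; y points along the fingers, x is the direction in which the jaws open and shut, and the axes are right-handed (so a half turn about y gives the same grasp; the last joint's range is limited). The gripper opens to 85 mm and grips with 20 to 120 N. Pads are 22 mm wide; open, the fingers measure 114 mm over their backs; the gripper's body (76 mm by 85 mm) begins 54 mm behind the grasp point. The pads swing forward as they close: fully open they stand 13 mm farther back than shut.
Start: joints at [1.266, 0.307, 1.506, -0, 1.328, -0.073], TCP at [0.132, 0.56, 0.231] pointing down, gripper open.
Joint ranges: [-3.12, 3.12], [-1.05, 2.28], [0.14, 2.33], [-1.42, 4.57], [0.1, 2.73], [-2.68, 2.68]. Speed limits (rad/s): [2.57, 2.57, 3.14, 3.14, 3.14, 3.14].

### API

Orientations are given as a 3x3 rotation matrix whose columns are the frame's x, y, z axes.
In Python, from workcell import robot, grip, kin, readout, camera, calibration, job_done gives the robot as it stands. The module is installed in compiled form; this text tells all that it offers. Calls block until the motion is done:
- robot.move_ptp(position, orientation): joint-space move of the TCP to a pose.
- robot.move_straight(position, rotation=None, v=0.15, guard=None): straight line of the TCP; rotation=None keeps the orientation; v is the mean speed in m/s. With guard (N) it stops when the force on the tool has changed by that much, and returns True; else False.
- robot.move_joints(angles): joint-space move.
- grip(opening): opening from 0.0 (shut) to 1.0 (fully open); the grip force is fixed at half the most; returns when the fingers have stopped.
- robot.dwell(seconds).
- kin.inverse_kinematics(position, orientation): joint angles nearest the present ones, or None.
- readout.state(): the state.
- camera(name): name is "side" or "top" or "wrist"; returns the picture (400x640x3 uint8, blue, green, red); there is no depth.
- calibration(name): a dict with "fx", "fy", "cx", "cy" (pixels), "world_from_camera" (4x4, takes a point from camera to world coordinates); the wrist camera has in their place "mount" (4x4, takes a point from camera to tool coordinates, whose origin is the TCP and whose axes are the tool frame's). Camera axes: x right, y up, looking along -z (the intrinsics and any distortion apply to the point x, -y, -z); pixel columns grow to the right and rows downward; lengths in m; the calibration is good to about 2 mm. A picture is of the moment at which its call begins: read the wrist's pose just before it. calibration takes no time and is no camera call.
A pose or a line that the arm cannot do raises robot.IKError and nothing moves.
- job_done(): hands the job in, once; it reports no verdict.
The state is a dict: "t": time; "joint_positions": joint angles; "joint_vel": joint speeds; "joint_efforts": joint torques, N m; "ee_pos": TCP position; "tool_rot": TCP orientation; "ft_force": force on the tool from outside, world axes, zero at the start; "wrist_torque": the same for the moment, N m; "grip_width": opening from 0.0 (shut) to 1.0 (fully open).
Only numpy, scipy, OpenCV 4.12 (cv2) and the standard library are available. Lean on these libraries where they do the work, as an engineer would, in place of code of your own. Each camera call takes 0.05 s, during which the arm holds its last target. There are 200 camera calls.

## Working session

There is one attempt and no reset: what is moved stays moved. The work goes in short steps, each a Python script; the robot and the scene stay as the last script left them, time stands still between calls to the robot, and variables do not carry over. Pictures are saved under pics/ and viewed, about 12 in all and at most 16, crops included, and the job is handed in when it is done.

```bash
mkdir -p pics; ls
python3 - <<'E'
from workcell import *
import cv2
for n in ("top","side"):
    im=camera(n); cv2.imwrite(f"pics/{n}0.png",im); c=calibration(n); print(n,c)
print(calibration("wrist")); print(readout.state())
E
```

```text
pics
top {'fx': 395.34924892959634, 'fy': 395.34924892959634, 'cx': 322.0935422424755, 'cy': 197.96879545691434, 'world_from_camera': array([[-1.38327411e-02,  9.80631151e-01, -1.95374514e-01,
         2.78977754e-01],
       [-9.99902262e-01, -1.39627754e-02,  7.11743688e-04,
         1.36978588e-01],
       [-2.03001242e-03,  1.95365264e-01,  9.80728450e-01,
         1.34921454e+00],
       [ 0.00000000e+00,  0.00000000e+00,  0.00000000e+00,
         1.00000000e+00]])}
side {'fx': 410.47858123383065, 'fy': 410.47858123383065, 'cx': 322.9845288646516, 'cy': 200.4993606410108, 'world_from_camera': array([[ 0.9449213 ,  0.23439785, -0.22843246,  0.29589229],
       [-0.32728756,  0.68216987, -0.65385558, -0.54591781],
       [ 0.0025674 ,  0.69260517,  0.72131234,  0.81886149],
       [ 0.        ,  0.        ,  0.        ,  1.        ]])}
{'fx': 317.60383983029266, 'fy': 317.60383983029266, 'cx': 324.53344363588, 'cy': 198.0288417506512, 'mount': array([[ 9.99999818e-01, -3.75724234e-04, -4.72911433e-04,
         6.08073536e-04],
       [-3.39980491e-04,  2.97003675e-01, -9.54876275e
[... 323 characters left out ...]
102e+00, -7.35326045e-02]), 'joint_vel': array([ 8.14593747e-04, -1.09955854e-04, -2.54701419e-03,  4.03161004e-04,
        5.93140593e-05,  1.42153536e-03]), 'joint_efforts': array([ 1.25894090e-03, -4.58524203e+01, -2.52607960e+01, -1.58892576e-04,
        5.61432927e-03, -1.80895580e-05]), 'ee_pos': array([0.13136501, 0.55915112, 0.23046992]), 'tool_rot': array([[ 2.28699472e-01, -5.39983206e-04, -9.73496924e-01],
       [ 9.73495315e-01, -1.77370712e-03,  2.28700078e-01],
       [-1.85019263e-03, -9.99998281e-01,  1.20025239e-04]]), 'ft_force': array([-0.64075322, -0.84781435, -0.89192571]), 'wrist_torque': array([ 0.0266989 ,  0.0282072 , -0.05890303]), 'grip_width': 0.9960992707008154}
```

View pics/top0.png

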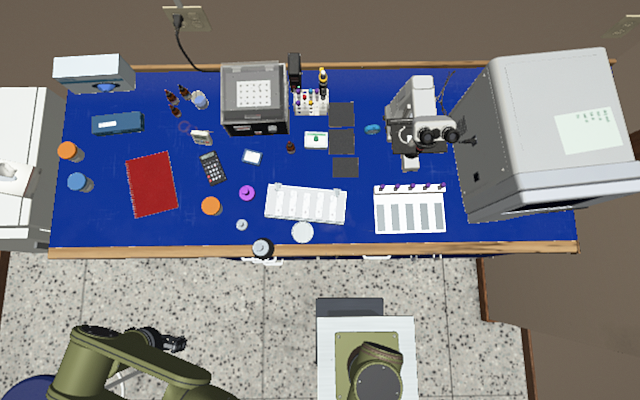

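View pics/side0.png

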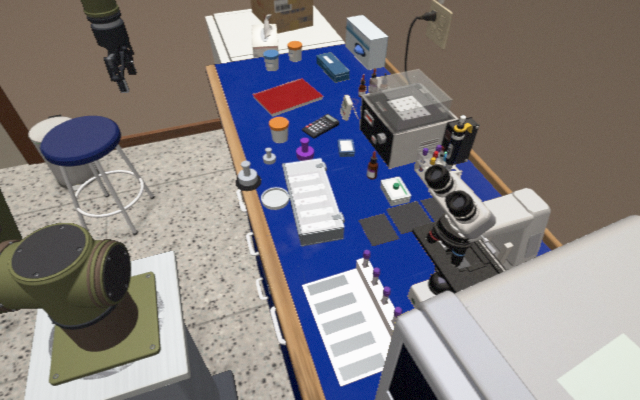

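Silver/steel candidates in the top view are the large one at (263,247) on the black mat and a small one at (242,225); a purple one stands at (247,192). The large silver one fits the description. I'll enlarge it to confirm, and the tray too.

Run:
```python
import cv2,numpy as np
t=cv2.imread("pics/top0.png"); s=cv2.imread("pics/side0.png")
a=cv2.resize(t[170:265,220:460],(800,317),interpolation=cv2.INTER_CUBIC)
b=cv2.resize(s[125:255,230:430],(430,280),interpolation=cv2.INTER_CUBIC)
c=cv2.resize(s[240:390,295:430],(252,280),interpolation=cv2.INTER_CUBIC)
o=np.zeros((600,800,3),np.uint8);o[:317]=a;o[318:598,:430]=b;o[318:598,440:692]=c
cv2.imwrite("pics/crop0.png",o)
```

```text
(no output)
```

View pics/crop0.png

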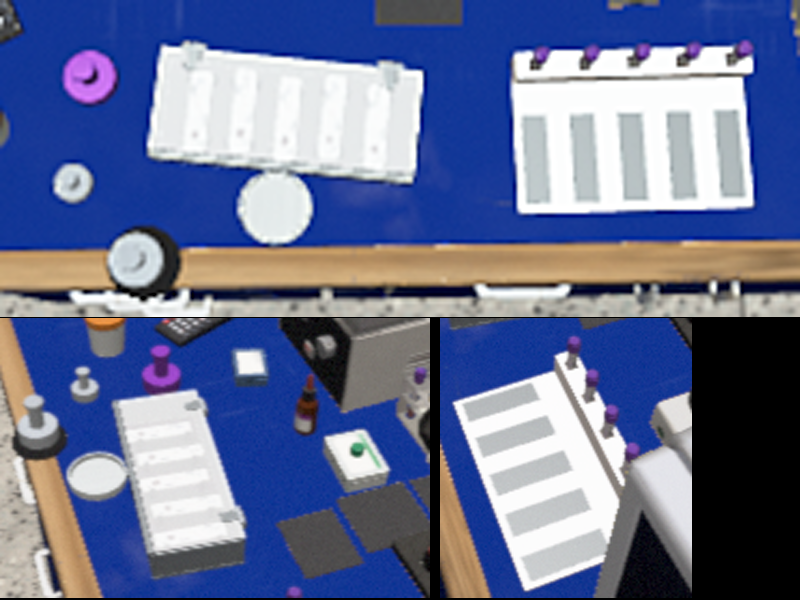

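The crop confirms it: the weight is the large silver one on the black mat (top image (261,247)). The small silver and purple ones are decoys. Five purple caps show in the tray, and I'll check them from close by. Next come rough positions, then wrist views.

```bash
cat > h.py <<'E'
from workcell import *
import cv2, numpy as np
def R(th):
    c,s=np.cos(th),np.sin(th)
    return np.array([[c,0,-s],[s,0,c],[0,-1.,0]])
def cam(n,st=None):
    c=calibration(n)
    if n=="wrist":
        T=np.eye(4);T[:3,:3]=st["tool_rot"];T[:3,3]=st["ee_pos"];W=T@c["mount"]
    else: W=c["world_from_camera"]
    return c,W
def px2w(n,uv,z,st=None):
    c,W=cam(n,st);uv=np.atleast_2d(np.asarray(uv,float))
    d=np.c_[(uv[:,0]-c["cx"])/c["fx"],-(uv[:,1]-c["cy"])/c["fy"],-np.ones(len(uv))]@W[:3,:3].T
    o=W[:3,3];return o+d*((z-o[2])/d[:,2])[:,None]
def w2px(n,p,st=None):
    c,W=cam(n,st);q=(np.atleast_2d(p)-W[:3,3])@W[:3,:3]
    return np.c_[c["cx"]-c["fx"]*q[:,0]/q[:,2],c["cy"]+c["fy"]*q[:,1]/q[:,2]]
def shot(name):
    st=readout.state();im=camera("wrist");cv2.imwrite(f"pics/{name}.png",im)
    np.savez(f"pics/{name}.npz",ee_pos=st["ee_pos"],tool_rot=st["tool_rot"]);return im,st
E
python3 - <<'E'
from h import *
np.set_printoptions(precision=4,suppress=True)
f=lambda *a:[(220+.3*u,170+.2997*v) for u,v in a]
print("mat",px2w("top",f((144,262)),.003),"knob",px2w("top",f((131,259)),.066))
print("small",px2w("top",f((72,183)),.0))
print("pan rim",px2w("top",f((275,207)),.054))
print("disp roof",px2w("top",f((163,46),(423,71),(412,181),(149,156)),.047))
print("tray front corners",px2w("top",f((519,212),(752,207)),.004))
print("fields",px2w("top",f((537,160),(587,158),(633,156),(681,155),(733,153)),.004))
print("caps",px2w("top",f((541,53),(591,53),(642,50),(693,48),(743,48)),.088))
for p in [(.5,.35),(.5,.2),(.55,-.1)]:
    for th in (0,np.pi/2,-np.pi/2): print(p,th,kin.inverse_kinematics(np.array([*p,.3]),R(th)))
E
```

```text
mat [[0.3754 0.3379 0.003 ]] knob [[0.374  0.3411 0.066 ]]
small [[0.4576 0.4137 0.    ]]
pan rim [[0.4238 0.202  0.054 ]]
disp roof [[0.5899 0.3153 0.047 ]
 [0.5602 0.0521 0.047 ]
 [0.4486 0.066  0.047 ]
 [0.4774 0.3279 0.047 ]]
tray front corners [[ 0.4208 -0.0449  0.004 ]
 [ 0.4226 -0.2833  0.004 ]]
fields [[ 0.4741 -0.0656  0.004 ]
 [ 0.4755 -0.1172  0.004 ]
 [ 0.4769 -0.1647  0.004 ]
 [ 0.4772 -0.2142  0.004 ]
 [ 0.4785 -0.2679  0.004 ]]
caps [[ 0.5677 -0.0615  0.088 ]
 [ 0.567  -0.1105  0.088 ]
 [ 0.5693 -0.1607  0.088 ]
 [ 0.5706 -0.2109  0.088 ]
 [ 0.5699 -0.2599  0.088 ]]
(0.5, 0.35) 0 [ 0.5415  0.3148  1.3203 -0.      1.5065  0.5415]
(0.5, 0.35) 1.5707963267948966 [ 0.5415  0.3148  1.3203 -0.      1.5065 -1.0293]
(0.5, 0.35) -1.5707963267948966 [ 0.5415  0.3148  1.3203 -0.      1.5065  2.1123]
(0.5, 0.2) 0 [ 0.3021  0.2094  1.4691 -0.      1.463   0.3021]
(0.5, 0.2) 1.5707963267948966 [ 0.3021  0.2094  1.4691 -0.      1.463  -1.2687]
(0.5, 0.2) -1.5707963267948966 [ 0.3021  0.2094  1.4691 -0.      1.463   1.8729]
(0.55, -0.1) 0 [-0.2554  0.2395  1.4283 -0.      1.4738 -0.2554]
(0.55, -0.1) 1.5707963267948966 [-0.2554  0.2395  1.4283 -0.      1.4738 -1.8262]
(0.55, -0.1) -1.5707963267948966 [-0.2554  0.2395  1.4283 -0.      1.4738  1.3154]
```

Run:
```python
from h import *
th=np.pi/2-.11
ims=[]
for n,p,t in (("w1",(.40,.30,.25),th),("d1",(.49,.19,.27),th),("t1",(.48,-.165,.27),np.pi/2)):
    robot.move_ptp(np.array(p),R(t)); robot.dwell(.2); ims.append(shot(n)[0])
cv2.imwrite("pics/three.png",np.vstack([cv2.resize(np.hstack(ims[:2]),(800,250),interpolation=cv2.INTER_AREA),cv2.resize(ims[2][:,:],(560,350))[:, :].copy() if 0 else cv2.copyMakeBorder(cv2.resize(ims[2],(560,350)),0,0,0,240,cv2.BORDER_CONSTANT)]))
print(readout.state()["t"],readout.state()["ee_pos"])
```

```text
4.2083 [ 0.48031036 -0.16405399  0.27000758]
```

View pics/three.png

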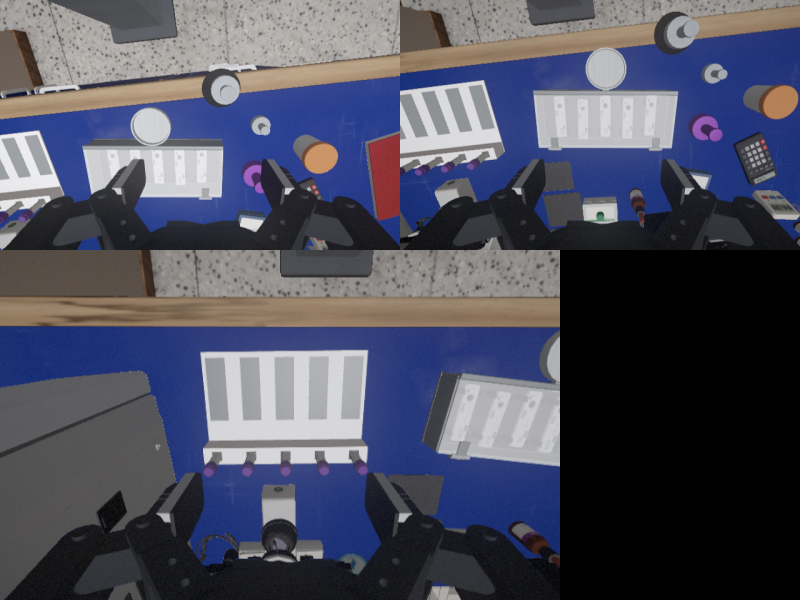

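The wrist views show all five tubes standing in the tray: caps at about (211,468) to (360,468) in the third panel, each in front of its grey field. All five cassettes are therefore needed. Now I'll measure with masks.

Run:
```python
from h import *
np.set_printoptions(precision=4,suppress=True)
L=lambda n:(cv2.imread(f"pics/{n}.png"),dict(np.load(f"pics/{n}.npz")))
def cs(mask,amin,roi):
    m=np.zeros_like(mask);x0,y0,x1,y1=roi;m[y0:y1,x0:x1]=mask[y0:y1,x0:x1]
    return [c for c in cv2.findContours(m,cv2.RETR_EXTERNAL,cv2.CHAIN_APPROX_NONE)[0] if cv2.contourArea(c)>amin]
im,st=L("t1");hsv=cv2.cvtColor(im,cv2.COLOR_BGR2HSV)
m=cv2.inRange(hsv,(0,0,110),(179,60,190));
F=[]
for c in sorted(cs(m,700,(225,110,425,205)),key=lambda c:c[:,0,0].mean()):
    r=cv2.minAreaRect(c);w=px2w("wrist",cv2.boxPoints(r),.004,st);F.append(w.mean(0));print(r,F[-1],w[:, :2].ptp(0) if 0 else np.linalg.norm(np.diff(w,axis=0),axis=1))
F=np.array(F);
if len(F)>1: print("tray ang",np.degrees(np.arctan2(*(F[0]-F[-1])[:2])))
for n in("w1","d1"):
    im,st=L(n);hsv=cv2.cvtColor(im,cv2.COLOR_BGR2HSV)
    s=lambda x,y:(int((x-(400 if n=="d1" else 0))*1.6),int(y*1.6))
    # pan
    px=(151,126) if n=="w1" else (605,68); x,y=s(*px)
    m=cv2.inRange(hsv,(0,0,120),(179,70,255))
    m=cv2.inRange(hsv[:,:,1],0,90)
    for c in cs(m,1000,(x-36,y-34,x+36,y+34)): e=cv2.fitEllipse(cv2.convexHull(c));print(n,"pan",e,px2w("wrist",e[0],.054,st))
    px=(222,88) if n=="w1" else (677,33); x,y=s(*px)
    cv2.imwrite(f"pics/z{n}.png",cv2.resize(im[max(0,y-45):y+45,x-50:x+50],(400,int(400*(y+45-max(0,y-45))/100)),interpolation=cv2.INTER_CUBIC)); print("crop",x-50,max(0,y-45))
a=cv2.imread("pics/zw1.png");b=cv2.imread("pics/zd1.png");h=max(len(a),len(b));print(a.shape,b.shape)
p=lambda q:cv2.copyMakeBorder(q,0,h-len(q),0,0,cv2.BORDER_CONSTANT)
cv2.imwrite("pics/zz.png",np.hstack([p(a),p(b)]))
```

```text
((247.3876190185547, 158.47149658203125), (72.7154541015625, 22.23409080505371), 85.79464721679688) [ 0.4806 -0.2635  0.004 ] [0.0281 0.0949 0.0301]
((286.3569030761719, 158.06723022460938), (71.4646987915039, 21.727148056030273), 86.633544921875) [ 0.4799 -0.2128  0.004 ] [0.0273 0.0934 0.0292]
((324.5, 157.5), (71.0, 21.0), 90.0) [ 0.4791 -0.1633  0.004 ] [0.0264 0.0929 0.0282]
((363.118408203125, 156.9740753173828), (21.814096450805664, 70.61652374267578), 1.6846845149993896) [ 0.4782 -0.1133  0.004 ] [0.0922 0.0274 0.0923]
((402.1076965332031, 156.56153869628906), (22.021596908569336, 72.11102294921875), 3.1798300743103027) [ 0.4776 -0.0627  0.004 ] [0.0939 0.0277 0.0942]
tray ang 179.14876375359881
w1 pan ((240.5696258544922, 218.35287475585938), (73.49661254882812, 96.66292572021484), 0.22057461738586426) [[0.4435 0.2004 0.054 ]]
crop 305 95
d1 pan ((327.9842834472656, 90.34552001953125), (73.53643798828125, 110.37319946289062), 177.4262237548828) [[0.4057 0.2043 0.054 ]]
crop 393 7
(360, 400, 3) (360, 400, 3)
```

View pics/zz.png

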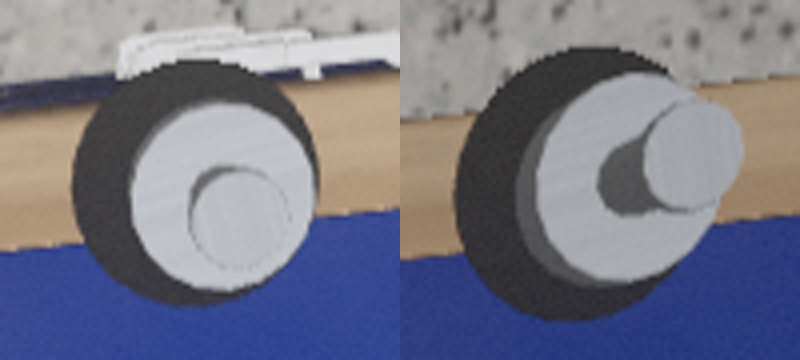

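Run:
```python
from h import *
np.set_printoptions(precision=4,suppress=True)
L=lambda n:(cv2.imread(f"pics/{n}.png"),dict(np.load(f"pics/{n}.npz")))
im,st=L("w1")
print("w1 knob",px2w("wrist",(365.5,149.5),.066,st),"foot",px2w("wrist",(361.2,144.2),.025,st),"mat",px2w("wrist",(353.7,140.7),.003,st))
im,st=L("d1")
print("d1 knob",px2w("wrist",(466.2,45.7),.066,st),"foot",px2w("wrist",(449.3,51.5),.025,st),"mat",px2w("wrist",(437.5,52.5),.003,st))
cv2.imwrite("pics/dz.png",cv2.resize(im[70:245,200:450],(800,560),interpolation=cv2.INTER_CUBIC))
```

```text
w1 knob [[0.3786 0.3461 0.066 ]] foot [[0.3787 0.3462 0.025 ]] mat [[0.3767 0.3396 0.003 ]]
d1 knob [[0.3789 0.3453 0.066 ]] foot [[0.3786 0.3439 0.025 ]] mat [[0.3762 0.3382 0.003 ]]
```

View pics/dz.png

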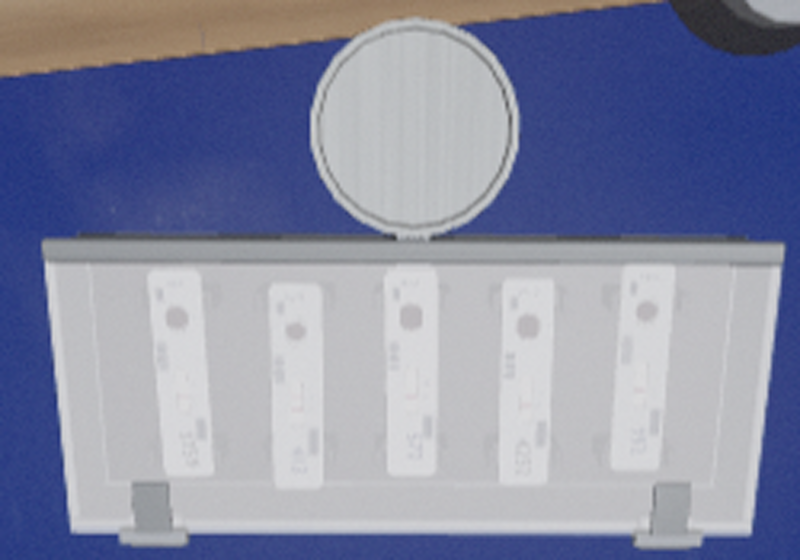

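Run:
```python
from h import *
np.set_printoptions(precision=4,suppress=True)
st=dict(np.load("pics/d1.npz"))
f=lambda *a:[(200+u/3.2,70+v/3.2) for u,v in a]
print("pan",px2w("wrist",f((414,127)),.054,st))
q=px2w("wrist",f((43,240),(783,243),(752,535),(70,532)),.047,st);print(q)
c=px2w("wrist",f((181,372),(296,386),(411,370),(527,380),(643,367)),.021,st);print(c)
ax=(q[2]+q[3]-q[0]-q[1])[:2];ay=(q[1]+q[2]-q[0]-q[3])[:2]
print("ang x",np.arctan2(ax[1],ax[0]),"from y",np.arctan2(-ay[0],ay[1]),"cass line",np.arctan2(-(c[4]-c[0])[0],(c[4]-c[0])[1]))
psi=np.arctan2(-ay[0],ay[1]);ux=np.array([np.cos(psi),np.sin(psi)]);uy=np.array([-ux[1],ux[0]])
O=px2w("wrist",f((414,127)),.054,st)[0,:2]+.097*ux
print("O from pan",O,"O from flap",q[:,:2].mean(0)+.0025*ux, "cass local",[( (p[:2]-O)@ux,(p[:2]-O)@uy) for p in c])
```

```text
pan [[0.4257 0.2037 0.054 ]]
[[0.4504 0.0676 0.047 ]
 [0.48   0.3313 0.047 ]
 [0.5934 0.3196 0.047 ]
 [0.5634 0.0542 0.047 ]]
[[0.5104 0.102  0.021 ]
 [0.5211 0.1468 0.021 ]
 [0.5195 0.1933 0.021 ]
 [0.5286 0.239  0.021 ]
 [0.5282 0.2853 0.021 ]]
ang x -0.11033916004234656 from y -0.11221886216917608 cass line -0.09660581037968337
O from pan [0.5221 0.1929] O from flap [0.5243 0.1929] cass local [(np.float64(-0.0013858519782638265), np.float64(-0.09163104652776782)), (np.float64(0.004219402951482099), np.float64(-0.04589055731624019)), (np.float64(-0.0026169956728747633), np.float64(0.00014069590350358736)), (np.float64(0.0013161085375440933), np.float64(0.04657832131685516)), (np.float64(-0.004262145969086706), np.float64(0.09257767257762631))]
```

Run:
```python
from h import *
th=np.pi/2-.112
W=np.array([.3787,.3455])
grip(1.0)
robot.move_ptp(np.array([*W,.15]),R(th)); im,st=shot("w2")
c=w2px("wrist",[*W,.066],st)[0];print("expected knob px",c)
print(robot.move_straight(np.array([*W,.029]),v=.08,guard=8))
grip(0.0); s=readout.state(); print(s["grip_width"]*85,s["ee_pos"],s["t"],s["ft_force"])
robot.move_straight(np.array([*W,.035]),v=.05); robot.dwell(.3); s=readout.state();print(s["ft_force"],s["grip_width"]*85)
cv2.imwrite("pics/w2s.png",cv2.resize(im,(480,300)))
```

```text
expected knob px [324.11229892 202.52083025]
False
23.397921420142133 [0.37868759 0.34530977 0.02920729] 8.6833 [-0.78745964 -2.1079289   3.64990407]
[ 0.17720816  0.14589169 -6.07254704] 23.341448744595933
```

View pics/w2s.png

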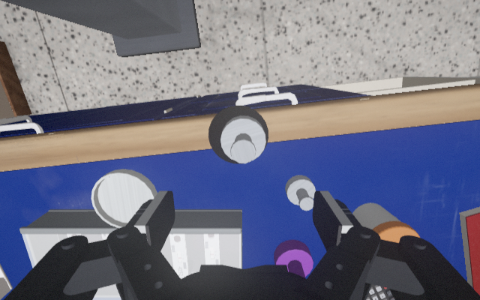

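Knob is at (324,197), as predicted. It is gripped and weighs about 5 N. I'll carry it to the pan.

```bash
python3 - <<'E'
from h import *
th=np.pi/2-.112
P=np.array([.4257,.2037])
robot.move_straight(np.array([.3787,.3455,.105]),v=.1); s=readout.state();print(s["ft_force"][2],s["grip_width"]*85)
robot.move_straight(np.array([*P,.105]),v=.12); robot.dwell(.2);s=readout.state();print(s["ft_force"][2],s["grip_width"]*85)
print(robot.move_straight(np.array([*P,.044]),v=.03,guard=9)); robot.dwell(.5)
s=readout.state();print(s["ee_pos"],s["ft_force"],s["grip_width"]*85)
cv2.imwrite("pics/side1.png",camera("side")[110:310,200:460])
E
python3 -c "
import cv2;a=cv2.imread('pics/side1.png');cv2.imwrite('pics/side1.png',cv2.resize(a,(650,500)))"
```

```text
-6.183034727271269 23.291827763941622
-4.837508675218743 23.472663381352312
False
[0.42576241 0.20372945 0.04401471] [-0.1310154  -0.50287148 -3.0980267 ] 23.92418001680425
```

View pics/side1.png

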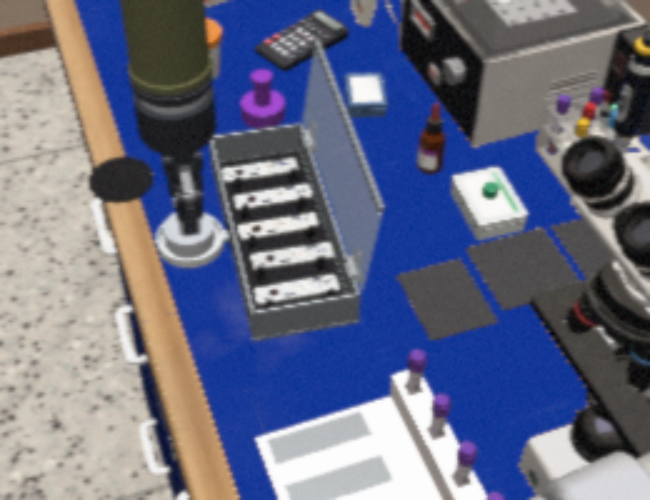

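Run:
```python
from h import *
th=np.pi/2-.112
P=np.array([.4257,.2037])
grip(1.0)
robot.move_straight(np.array([*P,.14]),v=.12)
robot.move_straight(np.array([.50,.195,.22]),v=.2); robot.dwell(.2)
im,st=shot("d2"); print(readout.state()["t"])
cv2.imwrite("pics/d2v.png",cv2.resize(im[20:270,150:500],(800,571),interpolation=cv2.INTER_CUBIC))
```

```text
16.95
```

View pics/d2v.png

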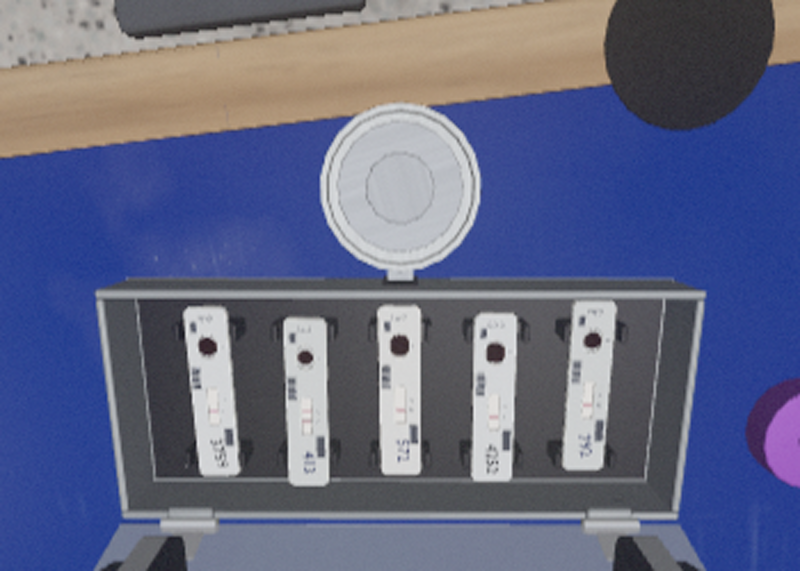

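The weight sits in the pan centre, free of the gripper, and the flap is open. All five cassettes are visible, slightly yawed. Next I'll measure them.

```bash
cat >> h.py <<'E'
psi=-.112;ux=np.array([np.cos(psi),np.sin(psi)]);uy=np.array([-ux[1],ux[0]]);O=np.array([.5225,.193])
def cass(im,st,z,thr=170,roi=None):
    """white bars ~86x21 at height z: list of (centre xy, yaw of long axis, dims)"""
    m=cv2.inRange(cv2.cvtColor(im,cv2.COLOR_BGR2HSV),(0,0,thr),(179,50,255))
    if roi is not None:
        k=np.zeros_like(m);k[roi[1]:roi[3],roi[0]:roi[2]]=1;m*=k
    m=cv2.morphologyEx(m,cv2.MORPH_CLOSE,np.ones((5,5)))
    out=[]
    for c in cv2.findContours(m,cv2.RETR_EXTERNAL,cv2.CHAIN_APPROX_NONE)[0]:
        if cv2.contourArea(c)<500: continue
        w=px2w("wrist",c[:,0],z,st)[:,:2]
        (x,y),(a,b),t=cv2.minAreaRect((w*1000).astype(np.float32))
        t=np.radians(t if a>b else t+90);t=(t+np.pi/2)%np.pi-np.pi/2
        out.append((np.array([x,y])/1000,t,sorted((a,b))))
    return out
E
python3 - <<'E'
from h import *
im=cv2.imread("pics/d2.png");st=dict(np.load("pics/d2.npz"))
for c,t,d in sorted(cass(im,st,.021,150,(212,151,430,233)),key=lambda q:q[0][1]): print(c.round(4),round(t,3),np.round(d,1),"local",((c-O)@ux).round(4),((c-O)@uy).round(4))
E
```

```text
[0.5115 0.1018] -0.095 [20.7 86.1] local -0.0007 -0.0918
[0.5218 0.1466] -0.12 [20.3 85.6] local 0.0045 -0.0461
[0.521  0.1924] -0.103 [19.7 84.8] local -0.0014 -0.0008
[0.5296 0.238 ] -0.099 [20.4 85.3] local 0.0021 0.0455
[0.5284 0.2842] -0.11 [20.7 85.4] local -0.0044 0.0912
```

Run:
```python
from h import *
np.set_printoptions(precision=4,suppress=True)
robot.move_ptp(np.array([.46,-.163,.19]),R(np.pi/2+.015)); robot.dwell(.3)
im,st=shot("t2");print(w2px("wrist",[[.48,-.263,.004],[.48,-.063,.004]],st))
m=cv2.inRange(cv2.cvtColor(im,cv2.COLOR_BGR2HSV),(0,0,110),(179,60,190))
F=[]
for c in cv2.findContours(m,cv2.RETR_EXTERNAL,cv2.CHAIN_APPROX_NONE)[0]:
    if cv2.contourArea(c)<800: continue
    w=px2w("wrist",c[:,0],.004,st)[:,:2];(x,y),d,t=cv2.minAreaRect((w*1000).astype(np.float32));
    if 85<max(d)<105 and 22<min(d)<34: F.append((x,y));print(x,y,np.round(d,1),t)
```

```text
[[230.1848 189.6816]
 [415.7249 192.6942]]
528.7199096679688 161.8406219482422 [24.2 91.3] 83.00843048095703
517.7593383789062 114.47917175292969 [23.8 91.3] 84.62652587890625
478.5304870605469 -112.97125244140625 [91.8 27.9] 0.8525633215904236
479.3765563964844 -163.0507354736328 [91.7 27.8] 0.9687299132347107
477.7837829589844 -62.93240737915039 [94.  28.1] 0.9222686290740967
479.70648193359375 -213.05111694335938 [92.8 28.1] 0.8224391937255859
480.5518798828125 -263.2225036621094 [92.8 28.4] 0.7438901662826538
```

```bash
cat >> h.py <<'E'
C=[((.5115,.1018),-.095),((.5218,.1466),-.12),((.5210,.1924),-.103),((.5296,.2380),-.099),((.5284,.2842),-.110)]
psit=.0145;F3=np.array([.4791,-.1630]);uyt=np.array([-np.sin(psit),np.cos(psit)])
lane=lambda k:F3+(3-k)*.05*uyt
def say(*a):
    s=readout.state();print(*a,"t",round(s["t"],1),"w",round(s["grip_width"]*85,1),"F",s["ft_force"].round(1),"z",s["ee_pos"][2].round(4))
def pick(i,H=.11):
    (x,y),t=C[i];r=R(t+np.pi/2)
    grip(.39); robot.move_ptp(np.array([x,y,H]),r); say("above")
    hit=robot.move_straight(np.array([x,y,.0155]),v=.07,guard=8); say("down",hit)
    grip(0.); say("grip")
    robot.move_straight(np.array([x,y,H]),v=.1); robot.dwell(.2); say("up"); return readout.state()["grip_width"]*85>17
def place(k,H=.11):
    p=lane(k);r=R(psit+np.pi/2)
    robot.move_ptp(np.array([*p,H]),r)
    robot.move_straight(np.array([*p,.02]),v=.12); say("low")
    hit=robot.move_straight(np.array([*p,.0048]),v=.03,guard=6); say("placed",hit)
    if readout.state()["grip_width"]*85<17: print("LOST?"); return False
    grip(.40); robot.move_straight(np.array([*p,H]),v=.12); return True
E
python3 - <<'E'
from h import *
if pick(0): place(1)
robot.move_straight(np.array([.46,-.09,.19]),v=.25);robot.dwell(.2);im,st=shot("t3")
for q in cass(im,st,.009,150): print(q)
cv2.imwrite("pics/t3v.png",cv2.resize(im[60:300,120:560],(800,436),interpolation=cv2.INTER_CUBIC));say("")
E
```

```text
above t 20.3 w 33.0 F [ 0.1 -0.  -0.2] z 0.1103
down False t 21.8 w 33.2 F [ 0.6  0.  -0.2] z 0.016
grip t 22.1 w 18.3 F [-0.3  0.5  6. ] z 0.0162
up t 23.4 w 18.2 F [-0.   0.   0.3] z 0.1093
low t 25.0 w 17.9 F [-0.3  1.1 -0.7] z 0.0203
placed True t 25.5 w 18.2 F [0.4 0.8 5. ] z 0.0044
(array([ 0.58829279, -0.08660031]), np.float64(-1.5565762814067696), [27.779293060302734, 85.57467651367188])
(array([ 0.59044617, -0.23686176]), np.float64(-1.5564333757665567), [27.758485794067383, 127.40595245361328])
(array([0.53499268, 0.25035023]), np.float64(-0.09633479242754461), [25.348848342895508, 89.02385711669922])
(array([0.52614471, 0.20249057]), np.float64(-0.097418565833153), [22.773279190063477, 88.69149017333984])
(array([0.52675702, 0.15448807]), np.float64(-0.12039631971835618), [22.419843673706055, 88.2644271850586])
(array([ 0.48982678, -0.16165291]), np.float64(-1.5563351165656032), [133.09783935546875, 235.9460906982422])
(array([0.43211957, 0.20697813]), np.float64(0.2975708676925528), [48.57556915283203, 74.64743041992188])
(array([ 0.34513385, -0.03823055]), np.float64(-1.02565637298241), [29.84754180908203, 30.344776153564453])
(array([0.3257977 , 0.09593929]), np.float64(-1.5553085314235133), [54.19993591308594, 215.86105346679688])
(array([ 0.32578232, -0.15572485]), np.float64(-1.5701269991864608), [53.681575775146484, 195.7883758544922])
 t 27.6 w 34.1 F [-0.9 -0.7  0.5] z 0.1886
```

View pics/t3v.png

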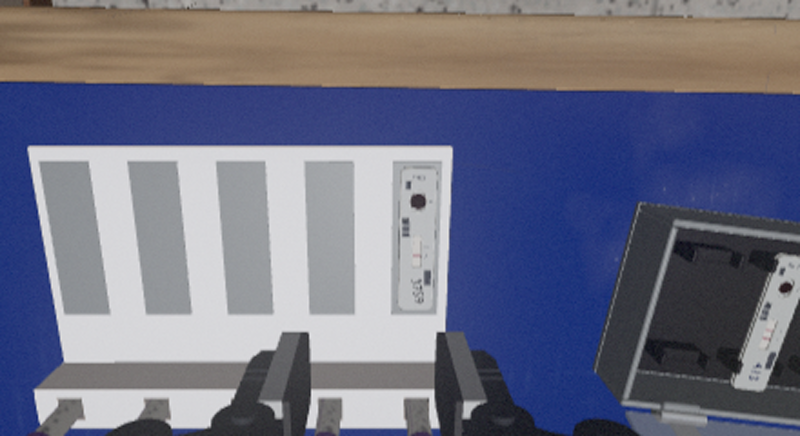

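Cassette 1 lies centred in lane 1's field (crop (418,237)). I'll continue with the rest, checking the pan and flap in the top view before each pick.

Run:
```python
from h import *
rois={"pan":(285,212,318,246),"flap":(262,180,350,200)}
g=lambda:camera("top").astype(int)
ref=g()
for i,k in ((1,2),(2,3),(3,4),(4,5)):
    im=g();d={n:round(np.abs(im-ref)[b:e,a:c].mean(),1) for n,(a,b,c,e) in rois.items()};print("diff",d)
    if max(d.values())>12: print("SCENE CHANGED");break
    print("==",i,k)
    if not pick(i): print("NO GRIP");break
    if not place(k): break
cv2.imwrite("pics/top2.png",g())
```

```text
diff {'pan': np.float64(0.7), 'flap': np.float64(0.7)}
== 1 2
above t 28.9 w 33.2 F [-0.   0.4  0.4] z 0.1102
down False t 30.4 w 33.1 F [-0.   1.   0.2] z 0.016
grip t 30.7 w 18.1 F [-1.1 -0.   4.8] z 0.0163
up t 32.0 w 18.0 F [-1.2 -0.5 -0.1] z 0.1093
low t 33.9 w 18.0 F [ 0.2  0.3 -0.6] z 0.0203
placed True t 34.5 w 17.9 F [-1.2  0.5  5.1] z 0.0044
diff {'pan': np.float64(6.7), 'flap': np.float64(5.2)}
== 2 3
above t 37.2 w 33.2 F [ 0.  -0.7 -0.2] z 0.1099
down False t 38.7 w 33.1 F [-0.1 -0.1  0.5] z 0.016
grip t 39.0 w 18.3 F [-1.   0.9  4.9] z 0.0163
up t 40.3 w 18.2 F [ 0.  -0.5  0.2] z 0.1093
low t 42.5 w 18.0 F [ 0.2  0.3 -0.1] z 0.0204
placed True t 43.1 w 18.2 F [ 0.9 -0.3  4.4] z 0.0044
diff {'pan': np.float64(12.3), 'flap': np.float64(9.5)}
SCENE CHANGED[ WARN:0@28.382] global loadsave.cpp:1063 imwrite_ Unsupported depth image for selected encoder is fallbacked to CV_8U.
```

Run:
```python
from h import *
t=cv2.imread("pics/top2.png")
robot.move_ptp(np.array([.46,.02,.24]),R(np.pi/2)); robot.dwell(.2);im,st=shot("t4")
a=cv2.resize(t[170:265,220:460],(640,253),interpolation=cv2.INTER_CUBIC)
cv2.imwrite("pics/t4v.png",np.vstack([a,im[:340]]))
```

```text
(no output)
```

View pics/t4v.png

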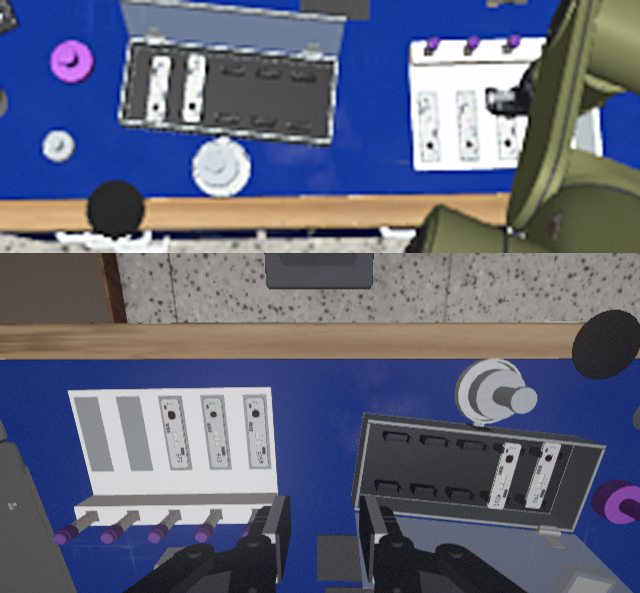

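False alarm: the weight is still in the pan at (490,390), the flap is open, and three cassettes lie in their fields. I'll do the last two.

Run:
```python
from h import *
for i,k in ((3,4),(4,5)):
    print("==",i,k)
    if not pick(i): print("NO GRIP");break
    if not place(k): break
else:
    robot.move_ptp(np.array([.46,-.12,.22]),R(np.pi/2)); robot.dwell(.2);im,st=shot("t5")
    robot.move_ptp(np.array([.45,.23,.25]),R(np.pi/2-.112)); robot.dwell(.2);im2,st=shot("w5")
    a=cv2.resize(im[60:300,120:560],(700,380),interpolation=cv2.INTER_CUBIC)
    b=np.zeros((220,700,3),np.uint8);q=cv2.resize(im2[0:250],(563,220));b[:,:563]=q
    cv2.imwrite("pics/t5v.png",np.vstack([a,b]));say("")
```

```text
== 3 4
above t 46.9 w 33.4 F [0.7 0.1 0. ] z 0.1105
down False t 48.4 w 32.9 F [-0.7 -0.1  0.4] z 0.016
grip t 48.7 w 18.1 F [-0.9 -0.7  5.6] z 0.0163
up t 50.0 w 18.2 F [ 0.1 -0.6  0.6] z 0.1093
low t 52.5 w 16.2 F [ 0.  -1.2 -0.1] z 0.0204
placed True t 53.0 w 3.2 F [-0.8 -1.1  6.3] z 0.0066
LOST?
```

Run:
```python
from h import *
p=readout.state()["ee_pos"]
robot.move_straight(np.array([p[0],p[1],.10]),v=.08); say("")
robot.move_straight(np.array([.44,-.18,.20]),v=.2); robot.dwell(.2);im,st=shot("t5")
cv2.imwrite("pics/t5v.png",cv2.resize(im[60:300,120:560],(800,436),interpolation=cv2.INTER_CUBIC))
```

```text
t 54.3 w 3.3 F [ 0.   1.1 -1.3] z 0.0995
```

View pics/t5v.png

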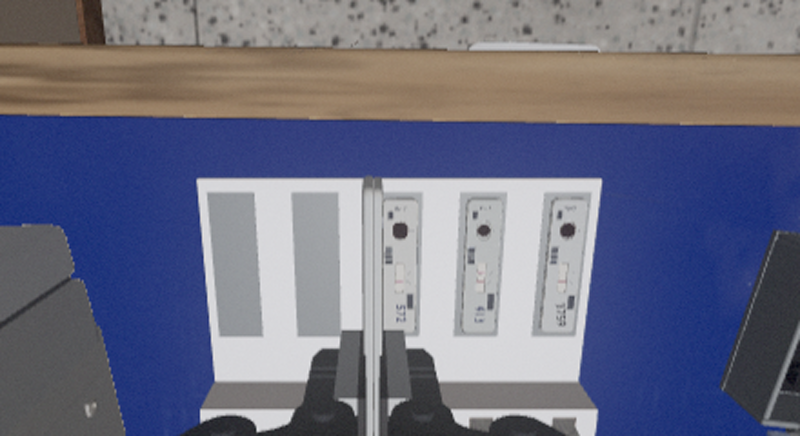

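The grip slackened just above the field. The cassette rolled and is now held on edge between the fingers, by its 5 mm thickness (bar at (372,180)–(372,430)). I need to know which way its face points before I lay it over.

Run:
```python
from h import *
st=readout.state();p=st["ee_pos"];o=[]
for n in("side","top"):
    im=camera(n);u,v=w2px(n,p)[0].astype(int);print(n,u,v)
    u=np.clip(u,50,589);v=np.clip(v,50,349)
    o.append(cv2.resize(im[v-45:v+45,u-45:u+45],(400,400),interpolation=cv2.INTER_CUBIC))
w=cv2.imread("pics/t5.png")[150:300,280:370]
o=np.hstack(o+[np.zeros((400,0,3),np.uint8)]);cv2.imwrite("pics/e.png",np.vstack([o,cv2.copyMakeBorder(cv2.resize(w.transpose(1,0,2),(333,200),interpolation=cv2.INTER_CUBIC),0,0,0,467,cv2.BORDER_CONSTANT)]))
```

```text
side 331 283
top 430 219
```

View pics/e.png

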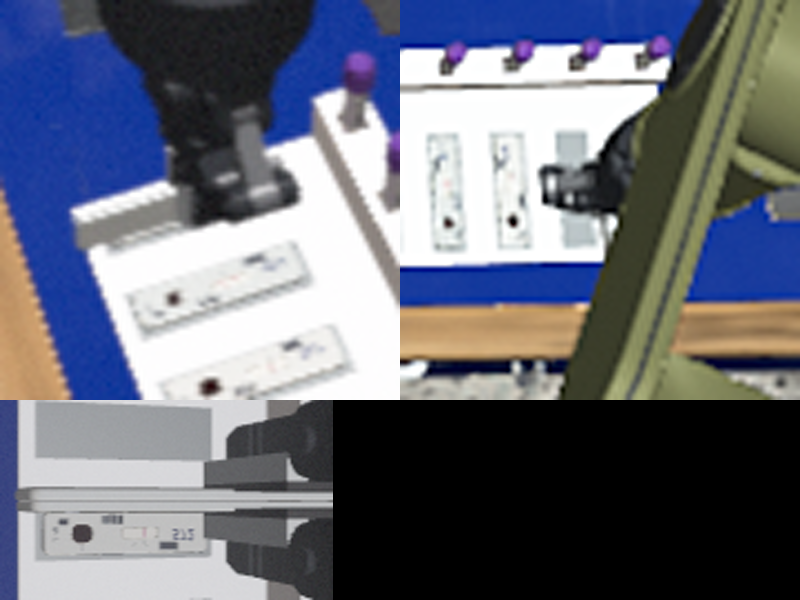

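From the -y side the held cassette shows its plain underside, with no dark well, so its face points +y. Plan: stand it on edge beside field 4, open a little, raise to its upper edge, and sweep toward -y so it topples face up.

Run:
```python
from h import *
r=R(psit+np.pi/2);q=lane(4)+.013*uyt
robot.move_straight(np.array([*q,.06]),r,v=.2)
hit=robot.move_straight(np.array([*q,.0045]),v=.02,guard=3);say("down",hit)
grip(.17);say("open")
robot.move_straight(np.array([*q,.020]),v=.05);say("raised")
e=q-.032*uyt
print(robot.move_straight(np.array([*e,.020]),v=.05,guard=6));say("swept")
robot.move_straight(np.array([*e,.10]),v=.1);grip(.4)
robot.move_straight(np.array([.44,-.20,.20]),v=.2); robot.dwell(.2);im,st=shot("t6")
cv2.imwrite("pics/t6v.png",cv2.resize(im[60:300,120:560],(800,436),interpolation=cv2.INTER_CUBIC))
```

```text
down True t 58.7 w 3.4 F [-0.6 -0.1  4.2] z 0.0066
open t 59.0 w 14.4 F [-0.8 -0.4  0.1] z 0.0058
raised t 59.4 w 14.5 F [ 1.  -0.1 -0.5] z 0.0206
False
swept t 60.2 w 14.5 F [ 0.1 -0.2 -0.3] z 0.0199
```

View pics/t6v.png

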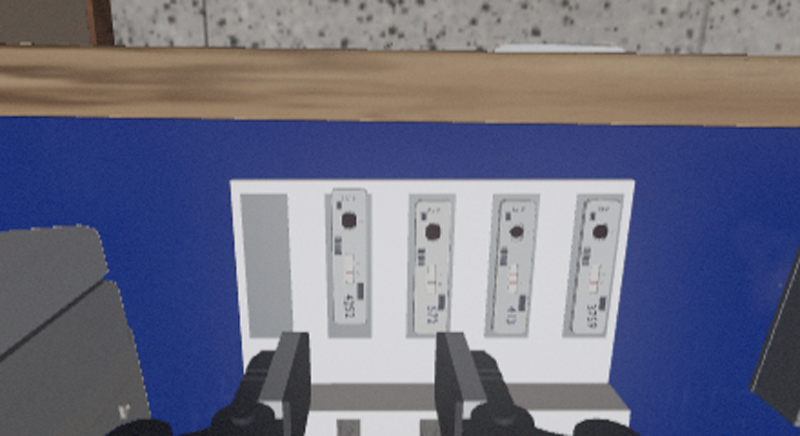

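It toppled face up in field 4, at (350,258), about 6 mm too near the robot. Regrasp and shift it.

Run:
```python
from h import *
st=dict(np.load("pics/t6.npz"));f=lambda u,v:(120+u/1.818,60+v/1.818)
# corner midpoints: front end / back end of bars, lanes 4 and 3
P=px2w("wrist",[f(349,189),f(352,326),f(433,200),f(431,335)],.009,st)[:,:2]
c4,c3=P[:2].mean(0),P[2:].mean(0);a=P[1]-P[0];t=np.arctan2(a[1],a[0]);a3=P[3]-P[2]
print(c4,t,c3,lane(3),lane(4),np.arctan2(a3[1],a3[0]))
c=c4
robot.move_ptp(np.array([*c,.08]),R(t+np.pi/2));grip(.39)
print(robot.move_straight(np.array([*c,.0055]),v=.05,guard=6));say("")
grip(0.);say("grip")
robot.move_straight(np.array([*c,.012]),v=.03);say("lift")
p=lane(4)
robot.move_straight(np.array([*p,.012]),R(psit+np.pi/2),v=.03)
print(robot.move_straight(np.array([*p,.0048]),v=.02,guard=5));say("placed")
if readout.state()["grip_width"]*85>15:
    grip(.4);robot.move_straight(np.array([*p,.11]),v=.12)
    print("== last")
    if pick(4) and place(5):
        robot.move_ptp(np.array([.45,-.163,.20]),R(np.pi/2)); robot.dwell(.2);im,st=shot("t7")
        robot.move_ptp(np.array([.45,.23,.25]),R(np.pi/2-.112)); robot.dwell(.2);im2,st=shot("w7")
        a=cv2.resize(im[60:260,150:500],(665,380),interpolation=cv2.INTER_CUBIC)
        b=np.zeros((220,665,3),np.uint8);b[:,:563]=cv2.resize(im2[:250],(563,220),interpolation=cv2.INTER_AREA)
        cv2.imwrite("pics/t7v.png",np.vstack([a,b]));say("")
```

```text
[ 0.47326389 -0.21136085] 0.024835332414505484 [ 0.4789333  -0.16172944] [ 0.4791 -0.163 ] [ 0.47982497 -0.21299474] 0.031361630592480046
False
 t 64.8 w 33.1 F [-0.2 -0.1  0.2] z 0.0058
grip t 65.1 w 17.6 F [-1.1  1.2  6.2] z 0.0061
lift t 65.5 w 17.6 F [-0.2  0.7 -0.2] z 0.0122
True
placed t 66.2 w 17.4 F [-1.  -0.3  4.7] z 0.0061
== last
above t 69.6 w 32.9 F [-0.6  0.9  1.1] z 0.11
down False t 71.1 w 33.1 F [0.4 0.5 1.2] z 0.016
grip t 71.4 w 17.9 F [-0.2  0.2  5. ] z 0.0163
up t 72.7 w 18.2 F [-0.1  0.7 -0.7] z 0.1092
low t 75.5 w -0.1 F [ 0.4 -0.4 -0.6] z 0.0204
placed False t 76.2 w 0.1 F [-0.2 -0.2  0.5] z 0.0047
LOST?
```

The last cassette was lost in transit. I'll raise up and look for it in one combined picture.

Run:
```python
from h import *
p=readout.state()["ee_pos"]
robot.move_straight(np.array([p[0],p[1],.12]),v=.1)
robot.move_ptp(np.array([.44,.0,.27]),R(np.pi/2)); robot.dwell(.2);im,st=shot("s1")
robot.move_ptp(np.array([.44,-.17,.20]),R(np.pi/2)); robot.dwell(.2);im3,_=shot("s2")
robot.move_ptp(np.array([.30,.40,.30]),R(np.pi/2)); robot.dwell(.2)
t=camera("top");s=camera("side");cv2.imwrite("pics/s_top.png",t);cv2.imwrite("pics/s_side.png",s)
A=cv2.resize(im[0:330],(480,248),interpolation=cv2.INTER_AREA)
B=cv2.resize(im3[60:300,120:560],(480,262),interpolation=cv2.INTER_AREA)
l=np.vstack([A,B,np.zeros((90,480,3),np.uint8)])
c=cv2.resize(t[165:265,260:460],(320,160),interpolation=cv2.INTER_CUBIC)
d=s[100:400,230:450];d=cv2.resize(d,(320,436),interpolation=cv2.INTER_CUBIC)
r=np.vstack([c,d,np.zeros((4,320,3),np.uint8)])
cv2.imwrite("pics/find.png",np.hstack([l,r]));say("")
```

```text
t 82.4 w 0.5 F [-0.7  0.2 -0.1] z 0.2999
```

View pics/find.png

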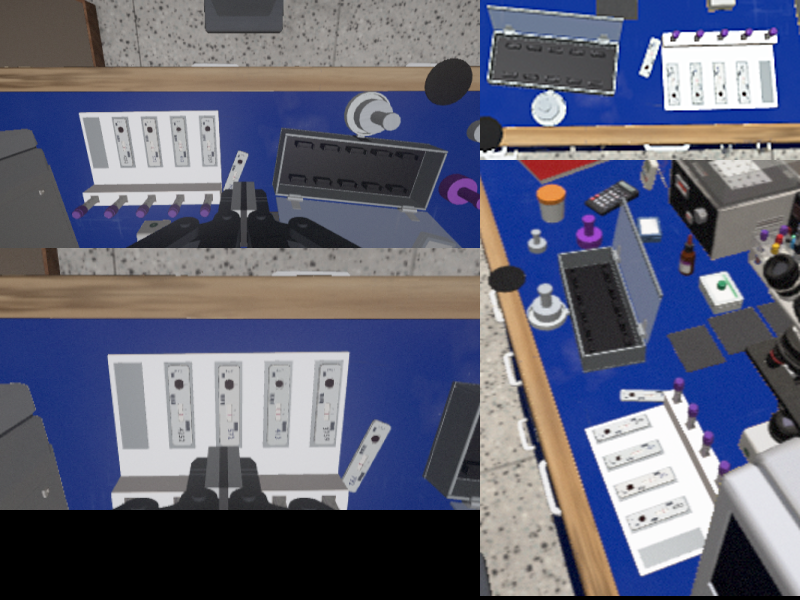

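The cassette lies face up on the worktop between tray and dispenser (top crop (649,58)). Locate it precisely with a mask.

Run:
```python
from h import *
np.set_printoptions(precision=4,suppress=True)
g=px2w("top",(365.6,201),.005)[0];print("top est",g)
robot.move_ptp(np.array([g[0]-.04,g[1],.20]),R(np.pi/2)); grip(.39); robot.dwell(.2);im,st=shot("c1")
u,v=w2px("wrist",[g[0],g[1],.005],st)[0];print(u,v)
T=F3+.025*np.array([np.cos(psit),np.sin(psit)]);tx=np.array([np.cos(psit),np.sin(psit)])
print("tray edge: plate front/back, y+120:",T-.08*tx+.12*uyt,T+.08*tx+.12*uyt)
for thr in(150,):
  for q in cass(im,st,.005,thr,(int(u-70),int(v-70),int(u+70),int(v+70))): print(q, "in tray frame",(q[0]-T)@tx,(q[0]-T)@uyt)
# other 4 on tray, relative check from s2 handled later
```

```text
top est [ 0.5339 -0.0144  0.005 ]
323.9495508823359 206.4365492066262
tray edge: plate front/back, y+120: [ 0.4224 -0.0438] [ 0.5823 -0.0415]
(array([ 0.5862, -0.0716]), np.float64(-1.5703028443452762), [29.714208602905273, 53.9705924987793]) in tray frame 0.08342193493583078 0.089832766278771
(array([ 0.5373, -0.0156]), np.float64(-0.4322679297009575), [25.615793228149414, 85.61846160888672]) in tray frame 0.03528161832462181 0.14651732990495087
(array([ 0.5067, -0.0688]), np.float64(0.0005518963133950283), [53.91250991821289, 101.82081604003906]) in tray frame 0.003978244408870401 0.09381662119032595
```

Run:
```python
from h import *
t=-.432;a=np.array([np.cos(t),np.sin(t)]);o=.014
tx=np.array([np.cos(psit),np.sin(psit)])
g=np.array([.5373,-.0156])-o*a
grip(.32)
robot.move_ptp(np.array([*g,.10]),R(t+np.pi/2))
hit=robot.move_straight(np.array([*g,.0015]),v=.05,guard=6);say("down",hit)
grip(0.);say("grip")
robot.move_straight(np.array([*g,.06]),v=.06);robot.dwell(.2);say("up")
if readout.state()["grip_width"]*85>15:
    robot.move_straight(np.array([.45,-.01,.06]),R(psit+np.pi/2),v=.08);say("back")
    p=lane(5)-o*tx
    robot.move_straight(np.array([*p,.06]),v=.12);say("over")
    im,st=shot("c2")
```

```text
down False t 87.6 w 27.4 F [ 0.3 -0.5  0.1] z 0.0017
grip t 87.9 w 17.2 F [-1.8  0.2  5.4] z 0.0021
up t 89.2 w 17.2 F [ 1.   0.  -0.4] z 0.0596
back t 90.3 w 17.5 F [0.2 0.1 0.5] z 0.0601
over t 92.5 w 17.5 F [0.1 0.6 0. ] z 0.06
```

Run:
```python
from h import *
tx=np.array([np.cos(psit),np.sin(psit)]);p=lane(5)-.014*tx
robot.move_straight(np.array([*p,.015]),v=.08);say("low")
hit=robot.move_straight(np.array([*p,.0048]),v=.03,guard=5);say("placed",hit)
if readout.state()["grip_width"]*85>15:
    grip(.40);robot.move_straight(np.array([*p,.11]),v=.12)
    robot.move_straight(np.array([.45,-.163,.21]),v=.2); robot.dwell(.2);im,st=shot("t7")
    # cassettes inside grey fields: grey frame -> find dark-grey surround, white hole; measure both
    hsv=cv2.cvtColor(im,cv2.COLOR_BGR2HSV)
    for k in range(1,6):
        q=lane(k);u,v=w2px("wrist",[[*q,.009]],st)[0]
        # sample brightness profile along tray y and x through the lane in metric steps (z=.009)
        m=np.arange(-24,25)
        pr=lambda d,off,n,z:[round(float(np.mean([im[tuple(np.round(w2px("wrist",[[*(q+s/1000*d+f/1000*off),z]],st)[0][::-1]).astype(int))].mean() for f in n]))) for s in m]
        print(k,(u.round(),v.round()),pr(uyt,tx,range(-36,37,4),.009))
```

```text
low t 93.3 w 17.4 F [-0.3 -0.7  0.3] z 0.0149
placed True t 93.7 w 17.8 F [0.9 0.5 5.2] z 0.0061
1 (np.float64(413.0), np.float64(196.0)) [216, 216, 215, 216, 216, 216, 216, 216, 213, 185, 170, 169, 169, 145, 139, 185, 180, 175, 173, 172, 177, 179, 171, 172, 163, 166, 158, 158, 163, 179, 177, 176, 177, 184, 184, 167, 171, 202, 214, 214, 214, 209, 150, 90, 85, 85, 85, 84, 83]
2 (np.float64(368.0), np.float64(197.0)) [216, 216, 216, 216, 216, 216, 216, 216, 216, 210, 179, 169, 169, 165, 141, 178, 177, 172, 166, 166, 177, 183, 177, 176, 176, 174, 176, 174, 178, 180, 171, 172, 172, 175, 183, 168, 170, 185, 214, 216, 216, 216, 216, 216, 216, 216, 216, 216, 216]
3 (np.float64(324.0), np.float64(197.0)) [216, 216, 216, 216, 216, 216, 216, 216, 216, 216, 197, 168, 164, 165, 150, 190, 181, 176, 176, 175, 176, 183, 175, 172, 167, 169, 172, 168, 176, 176, 179, 178, 178, 185, 194, 155, 168, 170, 196, 215, 216, 216, 216, 216, 216, 216, 216, 216, 216]Traceback (most recent call last):
  File "<stdin>", line 15, in <module>
  File "<stdin>", line 14, in <lambda>
  File "h.py", line 17, in w2px
    c,W=cam(n,st);q=(np.atleast_2d(p)-W[:3,3])@W[:3,:3]
        ~~~^^^^^^
  File "h.py", line 7, in cam
    c=calibration(n)
ValueError: time passes only in moves, steps and waits
```

```bash
cat >> h.py <<'E'
def rect(im,st,k,z,res=.0005,hx=.06,hy=.024):
    """metric patch of lane k at height z: rows=tray x (+ up the index), cols=tray y"""
    tx=np.array([np.cos(psit),np.sin(psit)])
    X,Y=np.meshgrid(np.arange(-hx,hx,res),np.arange(-hy,hy,res),indexing="ij")
    P=np.array(lane(k))+X[...,None]*tx+Y[...,None]*uyt
    uv=w2px("wrist",np.c_[P.reshape(-1,2),np.full(X.size,z)],st).reshape(*X.shape,2).astype(np.float32)
    return cv2.remap(im,uv[...,0],uv[...,1],cv2.INTER_LINEAR)
E
python3 - <<'E'
from h import *
im=cv2.imread("pics/t7.png");st=dict(np.load("pics/t7.npz"));L=[]
for k in range(1,6):
    r=rect(im,st,k,.009).mean(2);L.append(rect(im,st,k,.009))
    f=lambda rows:r[rows].mean(0)[::2].round().astype(int)
    print(k,"y near",*f(slice(50,90)));print(k,"y far ",*f(slice(150,190)))
    print(k,"x",*[f"{i/2-60:.0f}:{v:.0f}" for i,v in enumerate(r[:,34:62].mean(1)) if (18<=i<45 or 195<=i<225)and i%2==0])
cv2.imwrite("pics/rect.png",np.hstack(L))
E
```

```text
1 y near 215 215 215 215 215 215 215 215 212 189 174 173 172 152 141 177 188 184 176 171 163 154 139 135 131 131 131 132 141 170 186 187 188 188 187 175 177 203 214 214 214 205 142 91 84 84 84 83
1 y far  216 216 216 216 216 216 216 216 212 186 166 165 163 142 145 180 189 189 189 189 189 188 184 177 170 173 167 167 164 166 147 144 144 163 180 167 171 200 214 215 215 208 145 94 85 85 85 85
1 x -51:215 -50:214 -49:210 -48:192 -47:169 -46:174 -45:155 -44:150 -43:171 -42:185 -41:188 -40:185 -39:179 -38:175 38:183 39:187 40:187 41:184 42:173 43:163 44:169 45:187 46:207 47:213 48:215 49:215 50:215 51:215 52:215
2 y near 216 216 216 216 216 216 216 216 216 205 184 174 173 166 143 181 184 183 167 166 169 165 152 145 143 141 145 150 159 176 184 183 184 184 183 171 174 190 212 216 216 216 216 216 216 216 216 215
2 y far  216 216 216 217 216 217 217 217 216 205 179 166 166 164 150 172 186 185 185 186 186 186 182 175 173 166 170 172 179 169 145 137 137 151 180 166 165 185 211 216 216 216 216 216 216 216 216 216
2 x -51:215 -50:215 -49:213 -48:204 -47:186 -46:176 -45:164 -44:152 -43:165 -42:179 -
[... 1292 characters left out ...]
0:185 41:174 42:158 43:156 44:165 45:184 46:205 47:215 48:216 49:216 50:216 51:216 52:216
5 y near 76 78 77 78 78 80 132 203 214 215 215 201 160 149 165 182 175 165 162 169 157 141 137 133 128 129 136 148 164 183 184 183 184 183 162 138 148 153 154 178 211 215 215 216 215 215 215 215
5 y far  80 80 81 82 82 86 137 205 215 215 215 199 161 149 149 150 171 183 184 184 184 184 183 178 172 171 170 165 161 171 165 139 133 134 157 177 156 136 149 180 210 215 215 216 216 216 216 216
5 x -51:214 -50:215 -49:211 -48:195 -47:169 -46:152 -45:151 -44:151 -43:146 -42:158 -41:176 -40:183 -39:182 -38:178 38:184 39:184 40:184 41:183 42:183 43:173 44:171 45:183 46:204 47:215 48:215 49:215 50:215 51:215 52:215
```

All five sit in their fields within about 1 mm; lane 5 is yawed about 2°, which is fine. Now the weight goes back. First I check its position from the earlier views.

Run:
```python
from h import *
np.set_printoptions(precision=4,suppress=True)
for n,uv in(("d2",(325,102.25)),("s1",(522.7,161.3))): print(n,px2w("wrist",uv,.080,dict(np.load(f"pics/{n}.npz"))))
M=px2w("wrist",[(150+690*.4375,20+45*.4375)],.003,dict(np.load("pics/d2.npz")));print("mat d2",M)
grip(1.0)
P=np.array([.4257,.2037]);r=R(np.pi/2-.112)
robot.move_ptp(np.array([.36,.24,.22]),r);robot.dwell(.2);im,st=shot("w8")
k=w2px("wrist",[[*P,.08]],st)[0];m=w2px("wrist",[[.3765,.3389,.003]],st)[0];print(k,m)
# mat: dark blob centre
hs=cv2.cvtColor(im,cv2.COLOR_BGR2HSV);b=cv2.inRange(hs,(0,0,0),(179,90,75));u,v=m.astype(int);x0,y0=max(u-60,0),max(v-60,0)
for c in cv2.findContours(b[y0:v+60,x0:u+60],cv2.RETR_EXTERNAL,cv2.CHAIN_APPROX_NONE)[0]:
    if cv2.contourArea(c)>800: e=cv2.fitEllipse(c+np.array([x0,y0]));print(e,px2w("wrist",e[0],.003,st))
u,v=k.astype(int);g=cv2.cvtColor(im[v-30:v+30,u-30:u+30],cv2.COLOR_BGR2GRAY)
print(cv2.HoughCircles(cv2.resize(g,None,fx=3,fy=3),cv2.HOUGH_GRADIENT,1.5,20,param1=80,param2=25,minRadius=25,maxRadius=90),u,v)
```

```text
d2 [[0.4257 0.2037 0.08  ]]
s1 [[0.4277 0.2093 0.08  ]]
mat d2 [[0.3796 0.3397 0.003 ]]
[295.3919 252.1203] [411.0402 171.3697]
((411.4193115234375, 169.77239990234375), (60.74698257446289, 66.27392578125), 40.79645538330078) [[0.3747 0.3394 0.003 ]]
[[[ 93.75  23.25  82.45]
  [108.75 105.75  44.2 ]
  [117.75  33.75  75.7 ]
  [120.75  71.25  87.4 ]
  [ 96.75  75.75  59.2 ]
  [ 56.25  45.75  38.5 ]
  [ 71.25  24.75  59.8 ]
  [ 78.75  44.25  57.4 ]
  [  3.75 132.75  74.05]
  [ 98.25  48.75  57.7 ]
  [ 23.25 120.75  52.45]
  [ 75.75  68.25  35.8 ]
  [  3.75  95.25  54.25]
  [ 51.75  18.75  33.55]
  [171.75 120.75  28.9 ]
  [150.75  68.25  28.9 ]
  [ 11.25  69.75  28.3 ]]] 295 252
```

Run:
```python
from h import *
r=R(np.pi/2-.112);P=np.array([.4259,.2045])
robot.move_ptp(np.array([*P,.15]),r)
print(robot.move_straight(np.array([*P,.0435]),v=.06,guard=8));say("at")
grip(0.);say("grip")
robot.move_straight(np.array([*P,.06]),v=.03);robot.dwell(.3);say("up")
robot.move_straight(np.array([*P,.105]),v=.05);robot.dwell(.4);say("up2")
if readout.state()["grip_width"]*85>16:
    M=np.array([.376,.339])
    robot.move_straight(np.array([*M,.105]),v=.1);robot.dwell(.2);say("over mat")
    im,st=shot("m1")
    print(robot.move_straight(np.array([*M,.029]),v=.04,guard=6));say("down")
```

```text
False
at t 100.8 w 85.2 F [-0.6 -0.6  0.4] z 0.0438
grip t 101.5 w 23.7 F [-0.4  3.   3.5] z 0.0439
up t 102.5 w 23.2 F [-0.6 -1.6 -2.9] z 0.0599
up2 t 103.9 w 23.5 F [-0.3  0.1 -5.6] z 0.1048
over mat t 105.7 w 23.6 F [ 0.1  0.6 -5.2] z 0.105
True
down t 107.5 w 23.7 F [-0.8  1.8  6.3] z 0.0299
```

Run:
```python
from h import *
M=np.array([.376,.339]);r=R(np.pi/2-.112)
grip(1.0);robot.move_straight(np.array([*M,.14]),v=.1)
robot.move_straight(np.array([.36,.30,.23]),v=.2);robot.dwell(.3);im,st=shot("m2")
print("knob exp",w2px("wrist",[[*M,.066],[*M,.025],[*M,.003]],st))
robot.move_ptp(np.array([.43,-.163,.22]),R(np.pi/2));robot.dwell(.2);t,_=shot("t9")
robot.move_ptp(np.array([.13,.56,.30]),R(1.34));robot.dwell(.3)
s=camera("side");cv2.imwrite("pics/fs.png",s);u,v=w2px("wrist",[[*M,.025]],st)[0].astype(int);y0=max(v-50,0)
print("crop",u-50,y0)
a=cv2.resize(im[y0:y0+100,u-50:u+50],(400,400),interpolation=cv2.INTER_CUBIC)
b=cv2.resize(t[60:260,180:480],(400,200))
c=cv2.resize(s[110:400,210:430],(400,527))
l=np.vstack([a,cv2.resize(b,(400,200))]);cv2.imwrite("pics/final.png",np.hstack([l,cv2.copyMakeBorder(c,0,73,0,0,cv2.BORDER_CONSTANT)]));say("")
```

```text
knob exp [[365.14574817 191.07227735]
 [360.83365125 181.17140896]
 [358.88844512 176.70508312]]
crop 310 131
 t 115.5 w 85.4 F [-0.3  0.3 -0.1] z 0.3
```

View pics/final.png

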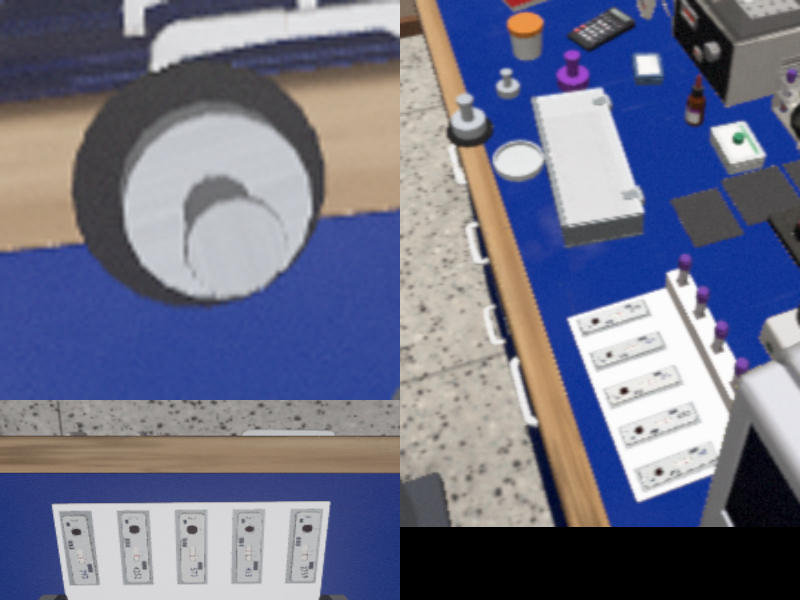

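Final view: the flap is shut, all five cassettes are in their fields, and the tubes are standing. The weight's foot, at crop (218,203), is about 3.5 mm off the mat centre at (198,184) in +y. There is plenty of time, so I'll make one small lift and shift, check it numerically and hand in.

```bash
cat > fin.py <<'E'
from h import *
def meas(n):
    im=cv2.imread(f"pics/{n}.png");st=dict(np.load(f"pics/{n}.npz"));M=[.376,.339]
    u,v=w2px("wrist",[[*M,.025]],st)[0].astype(int);y0=v-40;c=im[y0:v+40,u-40:u+40];h=cv2.cvtColor(c,cv2.COLOR_BGR2HSV)
    big=lambda m:max(cv2.findContours(m,cv2.RETR_EXTERNAL,cv2.CHAIN_APPROX_NONE)[0],key=cv2.contourArea)
    f=big(cv2.inRange(h,(0,0,140),(179,60,255)));e=cv2.minEnclosingCircle(f+np.array([u-40,y0]))
    d=big(cv2.inRange(h,(0,0,0),(179,90,80)));d=cv2.minEnclosingCircle(d+np.array([u-40,y0]))
    print(n,"foot",e,px2w("wrist",e[0],.025,st)[0,:2],"mat",d,px2w("wrist",d[0],.003,st)[0,:2])
E
python3 - <<'E'
from fin import *
meas("m2")
M=np.array([.376,.339]);r=R(np.pi/2-.112);N=M+[0,-.0035]
robot.move_ptp(np.array([*M,.15]),r)
print(robot.move_straight(np.array([*M,.0295]),v=.06,guard=8));grip(0.);say("grip")
robot.move_straight(np.array([*M,.037]),v=.03);robot.dwell(.2);say("up")
robot.move_straight(np.array([*N,.037]),v=.02)
print(robot.move_straight(np.array([*N,.0285]),v=.02,guard=4));say("down")
grip(1.0);robot.move_straight(np.array([*N,.14]),v=.1)
robot.move_straight(np.array([.36,.30,.23]),v=.2);robot.dwell(.3);shot("m3");meas("m3")
robot.move_ptp(np.array([.13,.56,.30]),R(1.34));robot.dwell(.3)
s=camera("side");print("side diff vs before",np.abs(s.astype(int)-cv2.imread("pics/fs.png"))[110:400,210:430].mean());say("")
E
```

```text
m2 foot ((363.66204833984375, 181.5231475830078), 23.644428253173828) [0.37668613 0.34223356] mat ((366.0, 167.5), 42.32326126098633) [0.36575069 0.34833314]
False
grip t 119.6 w 23.5 F [-0.7  2.6  3.8] z 0.0298
up t 120.2 w 23.8 F [ 0.8  0.4 -5.2] z 0.0367
True
down t 120.9 w 23.6 F [-0.6  2.1  4.5] z 0.0297
m3 foot ((360.0909118652344, 181.90908813476562), 23.728065490722656) [0.37698543 0.3383151 ] mat ((365.0436096191406, 165.983642578125), 42.75739288330078) [0.36413182 0.34747528]
side diff vs before 2.1524973876698015
 t 125.5 w 84.8 F [ 0.5 -0.1  0.5] z 0.3
```

Run:
```python
from h import *
s=camera("side");d=np.abs(s.astype(int)-cv2.imread("pics/fs.png")).max(2)
m=(d>45).astype(np.uint8);n,l,st,c=cv2.connectedComponentsWithStats(m)
print([(x.tolist()) for x in st[1:] if x[4]>6])
print("noise median",np.median(d)); job_done()
```

```text
[[242, 165, 9, 3, 10], [250, 169, 6, 3, 9], [245, 178, 11, 5, 13]]
noise median 2.0
the job is handed in; nothing more can be done
```

The job is handed in. The weight held the flap open, and one cassette went onto each of the five fields, since all five tubes were present. The weight is back on its mat and the flap is shut. The clock stood at about 126 s of the 210 s allowed.

**What went wrong and was mended:**
- **Fourth cassette (lane 4):** it slipped in the grip and rolled on edge just above the field. I stood it on the tray, tipped it over face up, and recentred it.
- **Fifth cassette (lane 5):** it dropped onto the worktop between the tray and the dispenser, landing face up. I picked it up again and placed it.

**Last checks:**
- **Cassettes:** all five lie flat and face up, within about 1 mm of their field centres. Lane 5 is turned by about 2°, which I left.
- **Flap, dispenser, tubes:** the final picture showed the flap shut and four of the five tubes visible and standing; the fifth is hidden from that camera. All five cassettes were used, so the dispenser is empty.
- **Weight:** the first return was about 3.5 mm off the mat centre, so I lifted and shifted it. By camera it now stands about 1–2 mm from the middle.
- **Disagreement:** the automatic outline of the mat merged with the dark background and was useless. I used the earlier, hand-read mat centre instead.
- **Other things:** a side-view comparison before and after the final shift showed a change only at the weight.

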